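Move the paint caddy from the old hook stand to the blue one

ROBOT

A 6-joint arm with a two-finger parallel gripper is mounted at the origin on the work surface. World frame = base frame: x ahead of the robot, y to its left, z up, the work surface at z = 0. Lengths are in m, angles in rad, forces in N, time in s.
With the tool pointing down it reaches from about 0.35 to 0.975 m from the base axis. Payload 4.9 kg.
Tool frame: the origin (TCP) lies midway between the tips of the shut fingers; the grasp point (between the pads) lies 19 mm behind it; z points along the fingers, y is the direction in which the jaws open and shut (so a half turn about z gives the same grasp; the last joint's range is limited). The gripper opens to 85 mm and grips with 20 to 120 N. Pads are 22 mm wide; open, the fingers measure 114 mm over their backs; the gripper's body (76 mm by 85 mm) begins 54 mm behind the grasp point. The pads swing forward as they close: fully open they stand 13 mm farther back than shut.
Start: joints at [1.092, 0.053, 1.613, -0, 1.476, -0.119], TCP at [0.22, 0.585, 0.231] pointing down, gripper open.
Joint ranges: [-3.01, 3.01], [-1.01, 2.22], [0.06, 2.58], [-1.02, 4.17], [0.09, 2.62], [-3.14, 3.14]. Speed limits (rad/s): [2.57, 2.57, 3.14, 3.14, 3.14, 3.14].

INTERFACE

Orientations are given as a rotation vector (axis times angle).
In Python, from station import ctrl gives the robot as it stands.
- The arm moves only by the tool play_rows, never from a script. Its argument "motion" is a list that holds one entry, the list of rows, each a list of 7 numbers: the closure, from -1 (fully open) to 1 (shut), then the shift along the tool's x, y, z in cm, then the turn, a rotation vector about the tool's x, y, z in degrees. A call has 1 to 20 rows; each row is the pose to reach, as a shift and turn from the pose measured when the call began, along the tool's axes at that moment; what a row does not reach only later rows make up. A row lasts 1/8 s, in which the tool goes at most 62.5 mm and 10.7 degrees, less where a joint would pass 70% of its speed; a pose out of reach is approached as far as the arm can. A call with a gripper value outside its range is refused whole. The fingers move at their own pace and stop on an object; "newtons" is the grip in N (left out, the last holds). Time passes only in rows, so rows that repeat a pose let the fingers close. It gives the time, the measured TCP pose, the force and the opening at its end, in the units of the state.
- ctrl.get_obs(): the state, without advancing time (a new reading comes with each control period).
- ctrl.get_image(name): name is "side" or "top" or "wrist"; returns a dict with "color" (400x640x3 uint8, red, green, blue), "mtx" (3x3 intrinsics, pixels), "T" (4x4, takes a point from camera to world coordinates). Camera axes: x right, y up, looking along -z (the intrinsics and any distortion apply to the point x, -y, -z); pixel columns grow to the right and rows downward; lengths in m; the calibration is good to about 2 mm. A picture is of the moment at which its call begins. There is no depth.
- ctrl.finish_job(): hands the job in, once; it reports no verdict.
The state is a dict: "t": time; "q": joint angles; "dq": joint speeds; "effort": joint torques, N m; "tool_pos": TCP position; "tool_rot": TCP orientation; "contact_force": force on the tool from outside, world axes, zero at the start; "wrist_torque": the same for the moment, N m; "opening": finger opening in m.
Only numpy, scipy, OpenCV 4.12 (cv2) and the standard library are available. Lean on these libraries where they do the work, as an engineer would, in place of code of your own. Each camera call takes 0.05 s, during which the arm holds its last target.

TASK

Take the yellow paint caddy, with its two pots, off the grey hook stand and hang it on the blue stand, without setting it down on the way and keeping it level. The blue stand's bar has one notch across its top, which may be nearer or farther along the bar: feel for it with the caddy's rod and lower the rod gently to the bottom of the notch, pressing and knocking no harder than a light hand would (under 25 N) on either stand, and only then let go so that it hangs still. Leave the other things on the table where they are.

Things in the scene. Friction and masses are not known exactly. Their poses are not given: they have to be found in the camera images.
- caddy: Yellow open tray, 80 x 134 mm, 40 mm high, under an arch (bail) of 8 mm round dark steel bar that stands on its two short sides; 0.55 kg or so with both pots. Origin: centre of the tray's underside; z up. The arch's level top, the rod, runs 80 mm along y, 150 mm above the origin. It starts with the rod in the notch of the grey stand's bar, the bar passing through the arch.
- caddy_rod (a point): Middle of the caddy's rod, on its centre line (rod 8 mm thick, along the caddy's y); 150 mm above the caddy's origin. On the plain bar this centre line lies 4 mm above the bar's top, seated in a notch 3 mm below it.
- caddy_grip (a point): Point to grip, in the upright square wooden grip on top of the rod (18 x 18 mm, from 153 to 207 mm above the caddy's origin, sides along the caddy's x and y); 37 mm above the rod's centre line.
- old_stand: Grey hook stand, fixed. Origin: on the table under the post's axis; z up; its bar points along its -x. Post 22 mm square, with a black 34 mm clamp up to 247 mm high; base plate 90 x 130 mm.
- old_bar_top (a point): On the grey stand's post axis at the height of its bar's top (240 mm above the table), axes as the stand's. Bar 16 mm wide along -x, notch 106 mm from the axis; at its free end, 160 to 166 mm from the axis, a lip stands 12 mm above the bar's top: the caddy comes off by lifting its rod over the lip and drawing it off along the bar.
- new_stand: Blue hook stand, fixed, same frame and sizes as the grey one, but its steel bar is clamped farther in or out: its notch lies anywhere from 84 to 128 mm from the post's axis (not measured, to be found), its lip 54 to 60 mm beyond the notch. The bar is rigid and does not slide in its clamp.
- new_bar_top (a point): On the blue stand's post axis at the height of its bar's top (240 mm above the table); axes as the stand's, bar along -x, level, 16 mm wide. Its notch is 7 mm deep and 10.5 mm wide, with rounded edges (3.5 mm radius). The bar's top is plain and smooth from the clamp (17 mm from the axis) to the notch and from the notch to the lip.
- pot_red: Red closed paint pot, 55 mm across, 62 mm high, about 0.12 kg, standing loose in the tray's +y cell. Origin: centre of its underside.
- pot_green: Green closed paint pot, same size, standing loose in the tray's -y cell.
- cup_teal: Bystander, leave alone: blue-green paint cup, 86 mm across, 105 mm high.
- cup_brown: Bystander, leave alone: dark brown paint cup, 86 mm across, 105 mm high.
- cup_clear: Bystander, leave alone: clear paint cup with green paint, 78 mm across, 95 mm high.
- lid_yellow: Bystander, leave alone: round lid used as a palette with yellow paint, 90 mm across, 15 mm high.
- lid_green: Bystander, leave alone: round lid used as a palette with green paint, 90 mm across, 15 mm high.
- brush: Bystander, leave alone: paint brush lying on the table.
- bottle: Bystander, leave alone: white plastic bottle, 72 mm across, 190 mm high.
There are look-alikes about, which are no part of the job. What is shaped like the caddy but red is not meant.

How it is judged:
On the way, in this order (a step that is already met when the one before it is completed fails the run):
1. the caddy is lifted off the grey stand and clear of its bar (contact force between caddy and old_stand below 0.05 N and (x of caddy_rod in the frame of old_bar_top below -0.17 m or horizontal distance between caddy_rod and old_bar_top above 0.2 m)), for 0.1 s.
2. the caddy's rod bears on the blue stand's bar (contact force between caddy and new_stand above 0.7 N and y of caddy_rod in the frame of new_bar_top between -0.015 and 0.015 m and x of caddy_rod in the frame of new_bar_top between -0.18 and -0.02 m and z of caddy_rod in the frame of new_bar_top between -0.007 and 0.008 m), for 0.2 s.
At the end, for the whole second after the job is handed in: The caddy hangs free on the blue stand, its rod down in the notch (centre line 1 mm or more below the bar's top; the bottom gives 3 mm) and within 12 mm of the bar's middle line, within 0.15 rad of level and still (under 40 mm/s), both pots upright (0.2 rad) in its tray (z of caddy_rod in the frame of new_bar_top between -0.007 and -0.001 m and y of caddy_rod in the frame of new_bar_top between -0.012 and 0.012 m and x of caddy_rod in the frame of new_bar_top between -0.142 and -0.07 m and contact force between caddy and new_stand above 2 N and contact force between caddy and old_stand below 0.05 N and linear speed of caddy below 0.04 m/s and angle between caddy's own z axis and vertical below 0.15 rad and angle between each of pot_red, pot_green's own z axis and vertical below 0.2 rad and distance between each of pot_red, pot_green and caddy below 0.06 m); the robot touches nothing.
It fails at once if the caddy pressed or knocked against either stand with more than 25 N (contact force between caddy and new_stand above 25 N or contact force between caddy and old_stand above 25 N).
It fails at once if the caddy tilted more than 0.3 rad from level (angle between caddy's own z axis and vertical above 0.3 rad).
It fails at once if the caddy let fall (held by neither the gripper nor a bar, its rod above the level of the bars' tops) (contact force between caddy and the fingers below 0.05 N and contact force between caddy and new_stand below 0.05 N and contact force between caddy and old_stand below 0.05 N and distance of caddy from where it was at the start of the episode above 0.05 m and z of caddy_rod in the frame of new_bar_top above 0 m).
It fails at once if the caddy set down or dropped (underside lower than 60 mm above the table) (height (world z) of caddy below 0.06 m).
It fails at once if a bystander moved by more than 25 mm (distance of any of cup_teal, cup_brown, cup_clear, lid_yellow, lid_green, brush, bottle from where it was at the start of the episode above 0.025 m).
It also fails if it takes over 72 s, if anything falls off the work surface, if the arm or the gripper's body presses on something with over 40 N, if the wrist force passes 120 N, or if a joint passes its speed limit or range.

## Working session

There is one attempt and no reset: what is moved stays moved. The work goes in short steps, Python scripts to look and compute and a tool call to move; the robot and the scene stay as the last step left them, time stands still between calls to the robot, and variables do not carry over. Pictures are saved under pics/ and viewed, and the job is handed in when it is done.

Besides the shell and the picture viewer there is one more tool, called after ">>>" by a JSON object that holds its "name" and its "arguments". play_rows: Moves the arm, as the interface text tells. Its arguments: {"type":"object","properties":{"motion":{"type":"array"},"newtons":{"type":"number"}},"required":["motion"]}

```bash
mkdir -p pics; ls; python3 - <<'E'
from station import ctrl
import cv2
for n in ("side","top","wrist"):
    im=ctrl.get_image(n); cv2.imwrite(f"pics/{n}0.png",im["color"][:,:,::-1])
    print(n,im["mtx"].round(2).tolist(),im["T"].round(4).tolist(),[k for k in im])
print(ctrl.get_obs())
E
```

```text
pics
side [[486.0, 0.0, 315.65], [0.0, 486.0, 194.6], [0.0, 0.0, 1.0]] [[-0.979, 0.149, -0.1389, 0.2667], [-0.2036, -0.7344, 0.6475, 0.9082], [-0.0055, 0.6622, 0.7493, 1.2711], [0.0, 0.0, 0.0, 1.0]] ['color', 'mtx', 'T']
top [[391.6, 0.0, 316.93], [0.0, 391.6, 198.0], [0.0, 0.0, 1.0]] [[-0.0294, 0.9852, -0.1688, 0.2229], [-0.9996, -0.0283, 0.0087, -0.0438], [0.0038, 0.1689, 0.9856, 1.5232], [0.0, 0.0, 0.0, 1.0]] ['color', 'mtx', 'T']
wrist [[338.56, 0.0, 317.65], [0.0, 338.56, 200.8], [0.0, 0.0, 1.0]] [[0.3519, -0.9028, -0.2473, 0.158], [0.936, 0.3388, 0.0952, 0.6074], [-0.0022, -0.265, 0.9643, 0.3728], [0.0, 0.0, 0.0, 1.0]] ['color', 'mtx', 'T']
{'t': 0.15, 'q': array([ 1.09203142e+00,  5.31738629e-02,  1.61398818e+00, -1.51903693e-05,
        1.47602480e+00, -1.18958633e-01]), 'dq': array([-0.0017499 , -0.0026594 , -0.00413681, -0.00013424,  0.00099144,
        0.00026669]), 'effort': array([ 7.75976350e-04, -3.94241881e+01, -3.70723379e+01, -1.54130867e-04,
        4.68603568e-03,  4.32935224e-05]), 'tool_pos': array([0.21980672, 0.58454133, 0.23035916]), 'tool_rot': array([-5.62054799e-01, -3.09044250e+00,  2.39978132e-03]), 'contact_force': array([-0.66616378,  0.33415384,  0.15235798]), 'wrist_torque': array([ 0.00707126,  0.02656337, -0.01816448]), 'opening': 0.0853067689690137}
```

View pics/side0.png

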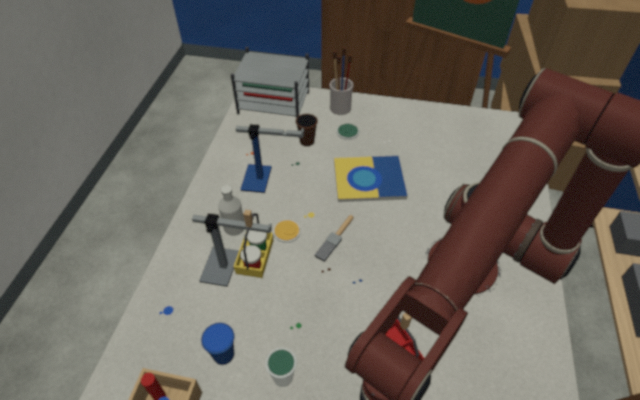

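View pics/top0.png

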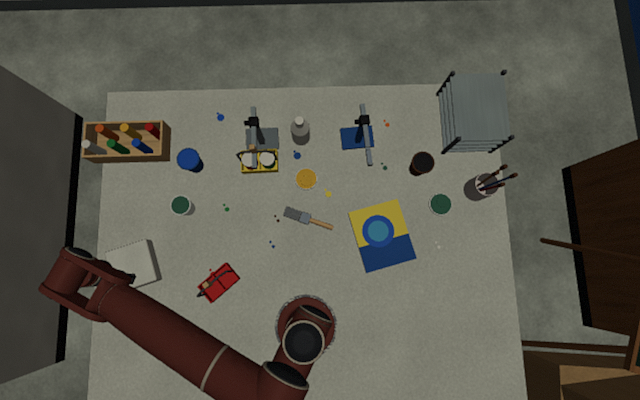

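View pics/wrist0.png

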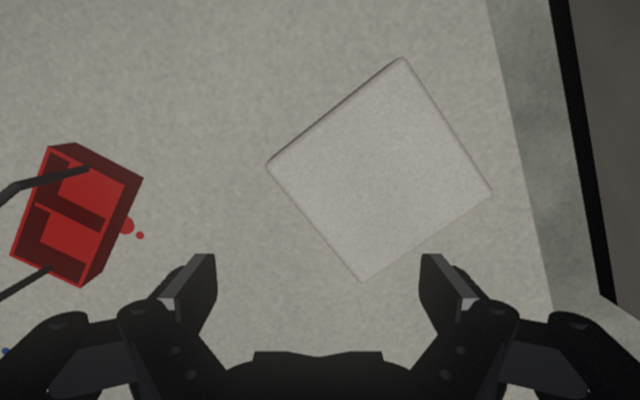

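```bash
python3 - <<'E'
import cv2
a=cv2.imread("pics/top0.png")[85:185,225:445]; cv2.imwrite("pics/topc.png",cv2.resize(a,None,fx=3.6,fy=3.6,interpolation=cv2.INTER_CUBIC))
a=cv2.imread("pics/side0.png")[110:290,180:340]; cv2.imwrite("pics/sidec.png",cv2.resize(a,None,fx=3.3,fy=3.3,interpolation=cv2.INTER_CUBIC))
E
```

```text
(no output)
```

View pics/topc.png

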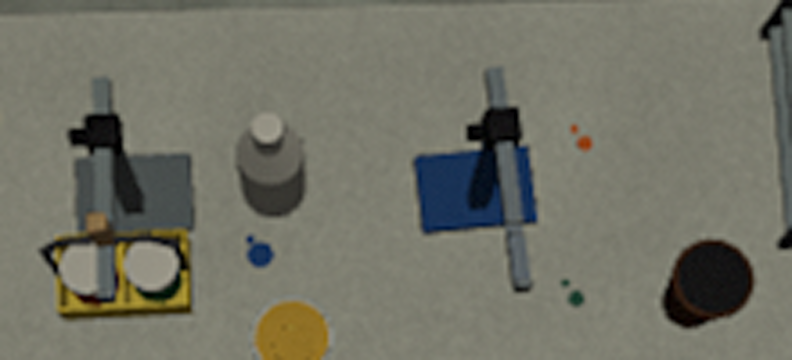

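View pics/sidec.png

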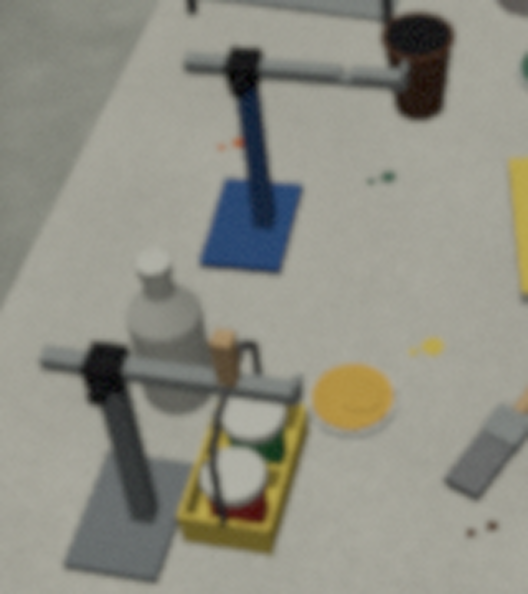

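```bash
cat > h.py <<'E'
import numpy as np
from station import ctrl
def cam(n):
    im=ctrl.get_image(n); return np.array(im["mtx"]),np.array(im["T"]),im["color"]
def ray(K,T,u,v):
    d=np.array([(u-K[0,2])/K[0,0],-(v-K[1,2])/K[1,1],-1.0]); return T[:3,3],T[:3,:3]@d
def onz(K,T,u,v,z):
    o,d=ray(K,T,u,v); return o+d*(z-o[2])/d[2]
def tri(r1,r2):
    (o1,d1),(o2,d2)=r1,r2
    A=np.stack([d1,-d2],1); s=np.linalg.lstsq(A,o2-o1,rcond=None)[0]
    p,q=o1+s[0]*d1,o2+s[1]*d2; return (p+q)/2,np.linalg.norm(p-q)
def proj(K,T,p):
    c=T[:3,:3].T@(np.asarray(p)-T[:3,3]); return K[0,0]*c[0]/-c[2]+K[0,2], -K[1,1]*c[1]/-c[2]+K[1,2]
E
python3 - <<'E'
from h import *
S=cam("side");T=cam("top")
sp=lambda u,v:(180+u/3.3,110+v/3.3)
tp=lambda u,v:(225+u/3.6,85+v/3.6)
for n,s,t in [("bluefar",(187,62),(495,70)),("bluetip",(405,78),(522,286)),("notch",(345,72),(512,227)),("blueclamp",(244,58),(503,115)),
 ("greyfar",(45,355),(102,80)),("greytip",(297,385),(106,295)),("greyclamp",(105,352),(103,120)),("griptop",(222,332),(96,215))]:
    s=sp(*s);t=tp(*t)
    print(n,tri(ray(*S[:2],*s),ray(*T[:2],*t)),onz(*S[:2],*s,.24).round(3),onz(*T[:2],*t,.24).round(3))
E
```

```text
bluefar (array([ 0.77235674, -0.22480552,  0.22573858]), np.float64(0.0014391546073600446)) [ 0.765 -0.209  0.24 ] [ 0.767 -0.223  0.24 ]
bluetip (array([ 0.55417609, -0.23908211,  0.23030668]), np.float64(0.001219927952598833)) [ 0.551 -0.228  0.24 ] [ 0.552 -0.238  0.24 ]
notch (array([ 0.61183082, -0.23208795,  0.23379172]), np.float64(9.38202118992836e-05)) [ 0.61  -0.225  0.24 ] [ 0.61  -0.231  0.24 ]
blueclamp (array([ 0.71695321, -0.22833248,  0.23908958]), np.float64(0.0088062336329415)) [ 0.712 -0.226  0.24 ] [ 0.721 -0.228  0.24 ]
greyfar (array([0.77187816, 0.15709477, 0.22902618]), np.float64(0.00035021861345653493)) [0.766 0.165 0.24 ] [0.767 0.155 0.24 ]
greytip (array([0.55495813, 0.15235665, 0.23817226]), np.float64(0.0004229276962612842)) [0.554 0.154 0.24 ] [0.555 0.152 0.24 ]
greyclamp (array([0.72161336, 0.15364073, 0.24320478]), np.float64(0.007617016896666364)) [0.719 0.152 0.24 ] [0.727 0.155 0.24 ]
griptop (array([0.61379368, 0.15272102, 0.29288461]), np.float64(0.0039318704603339485)) [0.63  0.112 0.24 ] [0.633 0.161 0.24 ]
```

>>> {"name": "play_rows", "arguments": {"motion": [[[-1,0,0,-5,0,0,0],[-1,0,0,-10,0,0,0],[-1,-2,-1,-15,0,0,3],[-1,-6,-3,-18,0,0,8],[-1,-10,-5,-19,0,0,13],[-1,-15,-7.5,-19,0,0,20],[-1,-20,-10,-19,0,0,26],[-1,-25,-12.5,-19,0,0,33],[-1,-30,-15,-19,0,0,40],[-1,-35,-17.5,-19,0,0,46],[-1,-40,-20,-19,0,0,53],[-1,-45,-22.5,-19,0,0,60],[-1,-49,-25,-19,0,0,65],[-1,-51.5,-26,-19,0,0,68.5],[-1,-52.2,-26.5,-19,0,0,69.4],[-1,-52.2,-26.5,-19,0,0,69.4],[-1,-52.2,-26.5,-19,0,0,69.4]]]}}

```text
t: 2.38
tool_pos: [0.6146, 0.1544, 0.4213]
tool_rot: [2.219, 2.223, -0.001]
contact_force: [-0.1, 0.3, 0.2]
opening: 0.0855
```

```bash
python3 - <<'E'
from h import *
import cv2
from scipy.spatial.transform import Rotation as R
o=ctrl.get_obs();print(o['t'],o['tool_pos'],R.from_rotvec(o['tool_rot']).as_matrix().round(4).tolist(),o['q'],o['contact_force'])
K,T,c=cam("wrist");cv2.imwrite("pics/w1.png",c[:,:,::-1]);np.savez("w1.npz",K=K,T=T)
print(T.round(4))
E
```

```text
2.375 [0.61461338 0.15435706 0.42131649] [[-0.0019, 1.0, -0.0001], [1.0, 0.0019, -0.0004], [-0.0004, -0.0001, -1.0]] [ 1.28878040e-01  3.07839005e-02  1.32502130e+00 -4.18023865e-04
  1.78594963e+00  1.26883372e-01] [-0.06166395  0.32238277  0.19357101]
[[ 1.000e+00 -2.200e-03 -0.000e+00  6.154e-01]
 [ 2.100e-03  9.639e-01  2.661e-01  2.206e-01]
 [-5.000e-04 -2.661e-01  9.639e-01  5.639e-01]
 [ 0.000e+00  0.000e+00  0.000e+00  1.000e+00]]
```

View pics/w1.png

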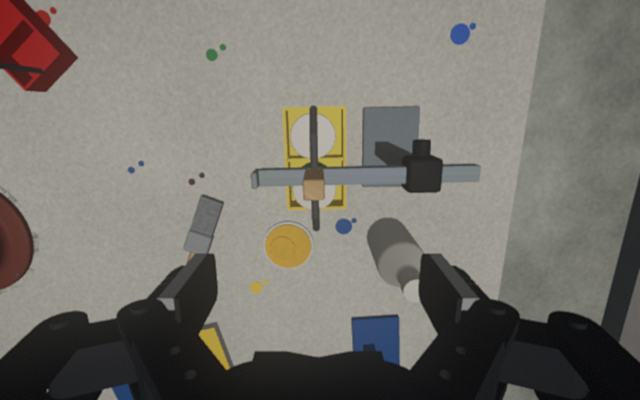

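```bash
python3 - <<'E'
import cv2
a=cv2.imread("pics/w1.png")[95:240,240:490]; cv2.imwrite("pics/w1c.png",cv2.resize(a,None,fx=3.2,fy=3.2,interpolation=cv2.INTER_CUBIC))
E
```

```text
(no output)
```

View pics/w1c.png

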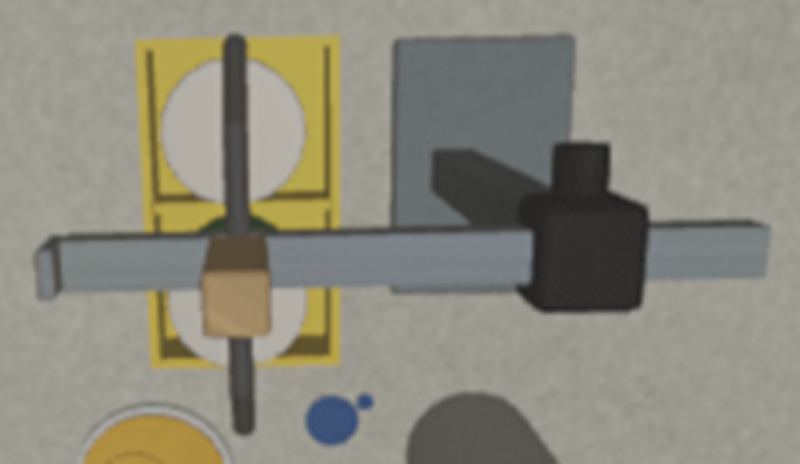

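```bash
python3 - <<'E'
from h import *
w=np.load("w1.npz");K,T=w["K"],w["T"]
c=lambda u,v:(240+u/3.2,95+v/3.2)
for n,p,z in [("grip",(237,303),.294),("g1",(205,272),.294),("g2",(270,272),.294),("g3",(270,335),.294),("g4",(203,335),.294),
("rodA",(235,40),.236),("rodB",(244,430),.236),("barTL",(60,292),.24),("barTR",(520,283),.24),("barUL",(60,238),.24),("barUR",(520,229),.24),("farL",(648,280),.24),("farR",(768,275),.24),("lip",(40,270),.252),("clamp",(532,250),.247),("clampR",(645,250),.247)]:
    print(n,onz(K,T,*c(*p),z).round(4))
Tt=cam("top");S=cam("side")
print(tri(ray(K,T,*c(237,303)),ray(*S[:2],180+222/3.3,110+332/3.3)), tri(ray(K,T,*c(237,303)),ray(*Tt[:2],225+96/3.6,85+215/3.6)))
E
```

```text
grip [0.6125 0.1556 0.294 ]
g1 [0.6044 0.1637 0.294 ]
g2 [0.6209 0.1637 0.294 ]
g3 [0.621  0.1471 0.294 ]
g4 [0.6037 0.1471 0.294 ]
rodA [0.6113 0.2205 0.236 ]
rodB [0.6141 0.0996 0.236 ]
barTL [0.5576 0.1459 0.24  ]
barTR [0.6984 0.149  0.24  ]
barUL [0.5584 0.1627 0.24  ]
barUR [0.6973 0.1657 0.24  ]
farL [0.7375 0.1501 0.24  ]
farR [0.7739 0.1517 0.24  ]
lip [0.5542 0.1553 0.252 ]
clamp [0.6995 0.1606 0.247 ]
clampR [0.733  0.1607 0.247 ]
(array([0.61174198, 0.15523008, 0.29480907]), np.float64(0.0018542743754124142)) (array([0.61405051, 0.15405988, 0.29332941]), np.float64(0.004109789976046213))
```

>>> {"name": "play_rows", "arguments": {"motion": [[[-1,0.1,-0.1,4,0,0,-1.1],[-1,0.12,-0.2,7,0,0,-1.1],[-1,0.12,-0.2,8,0,0,-1.1],[-1,0.12,-0.2,8,0,0,-1.1]]], "newtons": 20}}

```text
t: 3.02
tool_pos: [0.6125, 0.1555, 0.3412]
tool_rot: [2.198, 2.245, -0.001]
contact_force: [-0.4, -0.2, 0.6]
opening: 0.0853
```

```bash
python3 - <<'E'
from h import *
import cv2
from scipy.spatial.transform import Rotation as R
o=ctrl.get_obs();print(o['t'],o['tool_pos'],R.from_rotvec(o['tool_rot']).as_matrix().round(4).tolist())
K,T,c=cam("wrist");cv2.imwrite("pics/w2.png",c[:,:,::-1]);np.savez("w2.npz",K=K,T=T)
a=c[100:350,160:480,::-1]; cv2.imwrite("pics/w2c.png",cv2.resize(a,None,fx=2.4,fy=2.4,interpolation=cv2.INTER_CUBIC))
E
```

```text
3.025 [0.61249872 0.15545378 0.34123809] [[-0.0211, 0.9998, -0.0005], [0.9998, 0.0211, -0.0007], [-0.0007, -0.0005, -1.0]]
```

View pics/w2c.png

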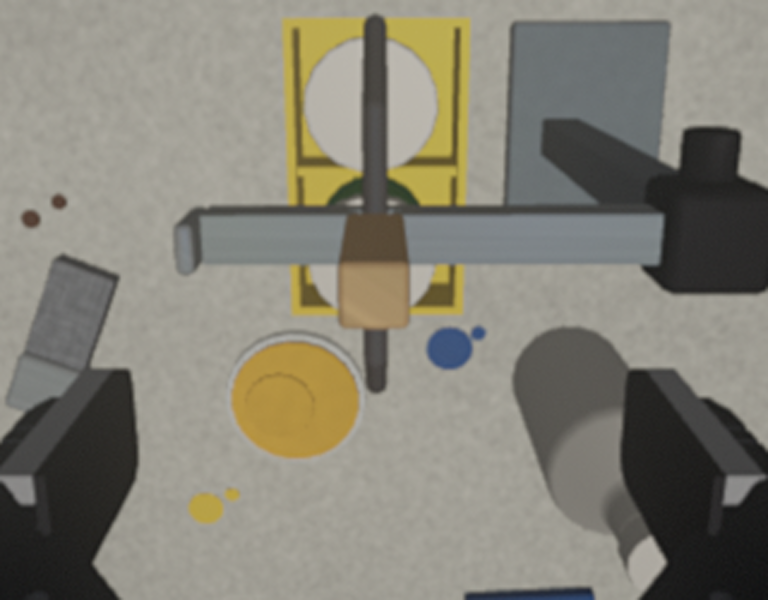

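```bash
python3 - <<'E'
from h import *
w=np.load("w2.npz");K,T=w["K"],w["T"]
w1=np.load("w1.npz")
c=lambda u,v:(160+u/2.4,100+v/2.4)
for n,p,z in [("grip",(374,295),.294),("g1",(343,263),.294),("g2",(409,263),.294),("rodA",(375,20),.237),("rodB",(376,388),.237),("barU",(376,212),.24)]:
    print(n,onz(K,T,*c(*p),z).round(4))
print(tri(ray(K,T,*c(374,295)),ray(w1["K"],w1["T"],240+237/3.2,95+303/3.2)))
E
```

```text
grip [0.6122 0.1557 0.294 ]
g1 [0.6045 0.1638 0.294 ]
g2 [0.6206 0.1642 0.294 ]
rodA [0.6109 0.221  0.237 ]
rodB [0.6136 0.1034 0.237 ]
barU [0.6124 0.164  0.24  ]
(array([0.61235925, 0.15514424, 0.29222404]), np.float64(0.00022704886476319688))
```

>>> {"name": "play_rows", "arguments": {"motion": [[[-1,0,0,3,0,0,0],[-1,0,0,6,0,0,0],[-1,0,0,8,0,0,0],[-1,0,0,8.7,0,0,0],[-1,0,0,8.7,0,0,0],[0,0,0,8.7,0,0,0],[0.4,0,0,8.7,0,0,0],[0.6,0,0,8.7,0,0,0],[0.7,0,0,8.7,0,0,0],[0.8,0,0,8.7,0,0,0],[1,0,0,8.7,0,0,0],[1,0,0,8.7,0,0,0],[1,0,0,8.7,0,0,0]]], "newtons": 20}}

```text
t: 4.7
tool_pos: [0.6127, 0.1555, 0.256]
tool_rot: [2.197, 2.244, 0.0]
contact_force: [-5.3, -0.6, 3.9]
opening: 0.0176
```

```bash
python3 - <<'E'
from h import *
import cv2
o=ctrl.get_obs();print(o['t'],o['tool_pos'],o['contact_force'],o['wrist_torque'],o['opening'])
K,T,c=cam("wrist")
cv2.imwrite("pics/w3.png",c[:,:,::-1])
E
```

```text
4.7 [0.61268816 0.15545319 0.2559817 ] [-5.29729673 -0.5907017   3.91188391] [-0.10278361  0.92624131  0.00448458] 0.01762154164358932
```

View pics/w3.png

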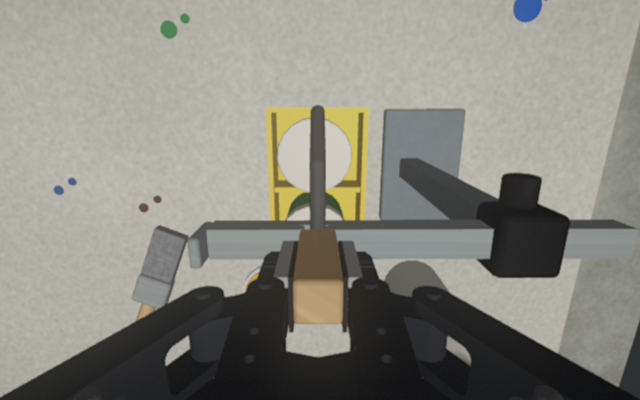

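>>> {"name": "play_rows", "arguments": {"motion": [[[1,0,0,-0.2,0,0,0],[1,0,0,-0.6,0,0,0],[1,0,0,-1.2,0,0,0],[1,0,0,-2,0,0,0],[1,0,0,-2.9,0,0,0],[1,0,0,-3.6,0,0,0],[1,0,0,-4,0,0,0],[1,0,0,-4,0,0,0],[1,0,0,-4,0,0,0]]], "newtons": 45}}

```text
t: 5.88
tool_pos: [0.6125, 0.1554, 0.2955]
tool_rot: [2.198, 2.244, -0.001]
contact_force: [-0.8, -0.2, -5.5]
opening: 0.0173
```

```bash
python3 - <<'E'
from h import *
import cv2
o=ctrl.get_obs();print(o['t'],o['tool_pos'],o['contact_force'],o['wrist_torque'],o['opening'])
K,T,c=cam("wrist")
cv2.imwrite("pics/w4.png",c[:,:,::-1])
K,T,c=cam("side")
cv2.imwrite("pics/s4.png",cv2.resize(c[100:330,160:420,::-1],None,fx=2.5,fy=2.5))
E
```

```text
5.875 [0.61246742 0.15542578 0.29552549] [-0.79190897 -0.22099652 -5.52759428] [-0.00503977  0.00527367  0.05323614] 0.017348296184270688
```

View pics/w4.png

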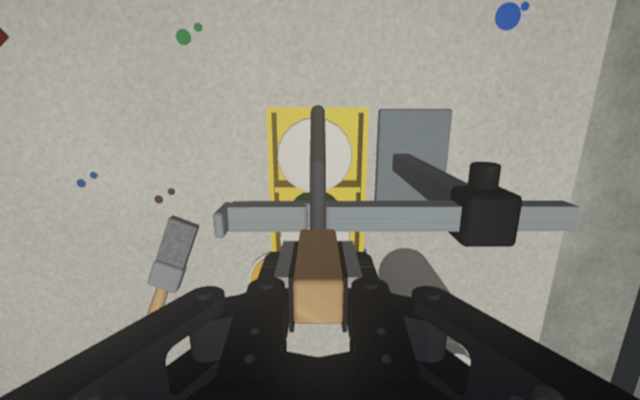

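View pics/s4.png

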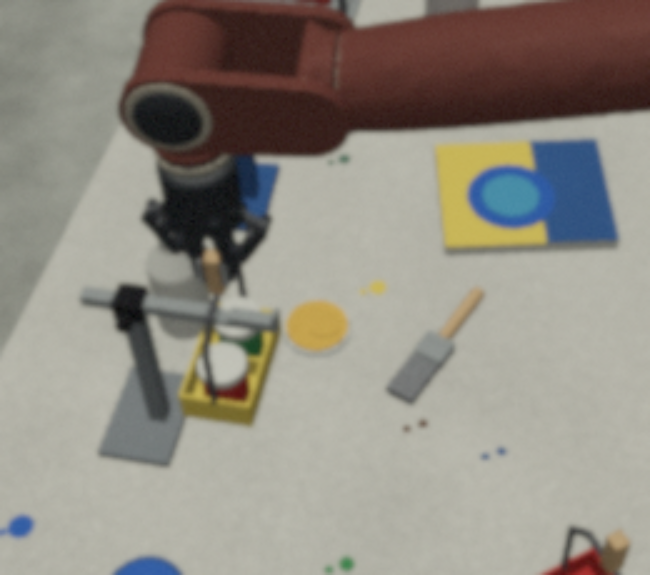

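>>> {"name": "play_rows", "arguments": {"motion": [[[1,0,-0.3,0,0,0,0],[1,0,-0.9,0,0,0,0],[1,0,-1.9,0,0,0,0],[1,0,-3.2,0,0,0,0],[1,0,-4.7,0,0,0,0],[1,0,-6.2,0,0,0,0],[1,0,-7.7,0,0,0,0],[1,0,-9.2,0,0,0,0],[1,0,-10.7,0,0,0,0],[1,0,-12,0,0,0,0],[1,0,-13.1,-0.3,0,0,0],[1,0,-13.8,-1,0,0,0],[1,0,-14,-2,0,0,0],[1,0,-14,-3,0,0,0],[1,0,-14,-4,0,0,0],[1,0,-14,-5,0,0,0],[1,0,-14,-5.7,0,0,0],[1,0,-14,-6,0,0,0],[1,0,-14,-6,0,0,0]]]}}

```text
t: 8.35
tool_pos: [0.4725, 0.1525, 0.3555]
tool_rot: [2.198, 2.245, -0.001]
contact_force: [-0.5, -0.4, -4.9]
opening: 0.0174
```

```bash
python3 - <<'E'
from h import *
import cv2
o=ctrl.get_obs();print(o['t'],o['tool_pos'],o['contact_force'],o['wrist_torque'],o['opening'])
K,T,c=cam("wrist")
cv2.imwrite("pics/w5.png",c[:,:,::-1])
K,T,c=cam("side")
cv2.imwrite("pics/s5.png",c[:,:,::-1])
a=c[105:160,220:320,::-1];cv2.imwrite("pics/s5c.png",cv2.resize(a,None,fx=8,fy=8,interpolation=cv2.INTER_CUBIC))
K,T,c=cam("top")
a=c[90:180,330:400,::-1];cv2.imwrite("pics/t5c.png",cv2.resize(a,None,fx=6,fy=6,interpolation=cv2.INTER_CUBIC))
E
```

```text
8.35 [0.47252159 0.15254094 0.35546392] [-0.47513681 -0.42784732 -4.90048435] [-0.0062475  -0.01648787  0.00299951] 0.017373117786363752
```

View pics/w5.png

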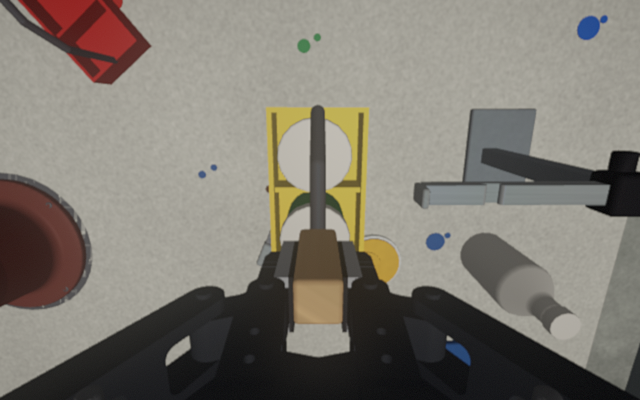

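View pics/s5c.png

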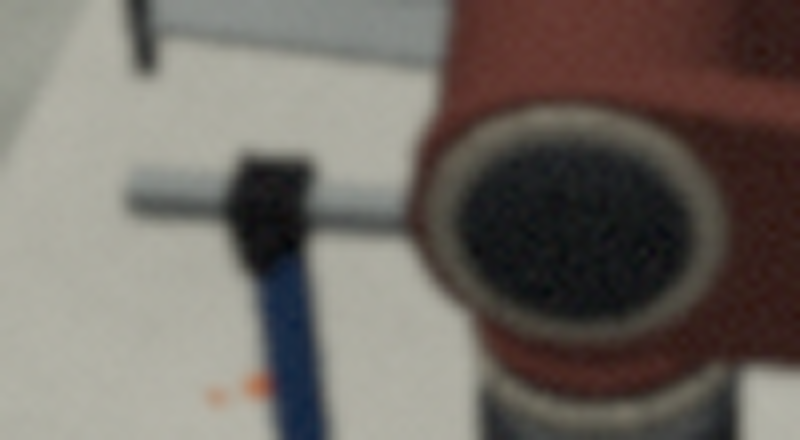

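View pics/t5c.png

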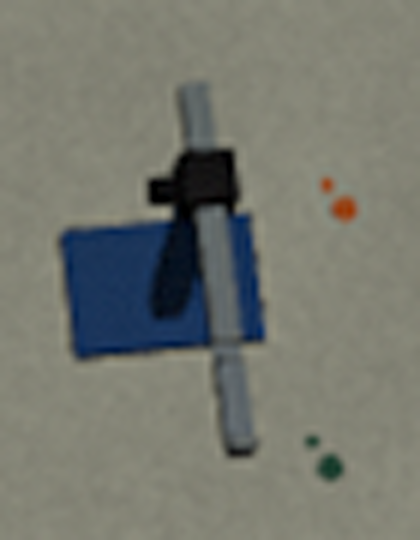

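>>> {"name": "play_rows", "arguments": {"motion": [[[1,-0.4,0,0,0,0,0],[1,-1.2,0,0,0,0,0],[1,-2.4,-0.1,0,0,0,0],[1,-4.2,-0.3,0,0,0,-0.3],[1,-6.5,-0.5,0,0,0,-0.5],[1,-9,-0.7,0,0,0,-0.7],[1,-11.8,-0.9,0,0,0,-0.9],[1,-14.6,-1.1,0,0,0,-1.1],[1,-17.4,-1.3,0,0,0,-1.3],[1,-20.2,-1.5,0,0,0,-1.5],[1,-23,-1.8,0,0,0,-1.7],[1,-25.8,-2,0,0,0,-1.9],[1,-28.6,-2.2,0,0,0,-2.1],[1,-31.2,-2.4,0,0,0,-2.3],[1,-33.6,-2.6,0,0,0,-2.5],[1,-35.8,-2.8,0,0,0,-2.7],[1,-37.6,-3,0,0,0,-2.8],[1,-38.9,-3.1,0,0,0,-2.8],[1,-39.6,-3.1,0,0,0,-2.8],[1,-39.8,-3.1,0,0,0,-2.8]]]}}

```text
t: 11.0
tool_pos: [0.4498, -0.2461, 0.3551]
tool_rot: [-2.142, -2.297, 0.002]
contact_force: [0.4, 0.1, -6.3]
opening: 0.0174
```

```bash
python3 - <<'E'
from h import *
import cv2
from scipy.spatial.transform import Rotation as R
w=np.load("w2.npz")
o=ctrl.get_obs();print(o['t'],o['tool_pos'],o['contact_force'],o['wrist_torque'],o['opening'],R.from_rotvec(o['tool_rot']).as_matrix().round(4).tolist())
K,T,c=cam("wrist");np.savez("w6.npz",K=K,T=T)
cv2.imwrite("pics/w6.png",c[:,:,::-1])
a=c[140:260,380:640,::-1];cv2.imwrite("pics/w6c.png",cv2.resize(a,None,fx=3,fy=3,interpolation=cv2.INTER_CUBIC))
E
```

```text
11.0 [ 0.44975869 -0.24613896  0.35514867] [ 0.39021932  0.07195638 -6.25159619] [-0.00440894 -0.02192492 -0.02596829] 0.01743954496462957 [[-0.0699, 0.9976, -0.0014], [0.9976, 0.0699, -0.0003], [-0.0002, -0.0014, -1.0]]
```

View pics/w6.png

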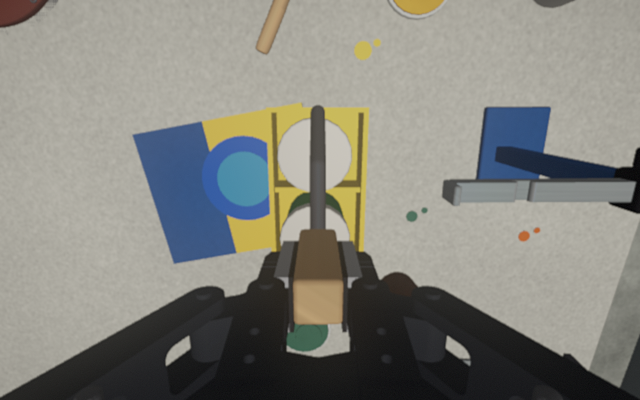

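View pics/w6c.png

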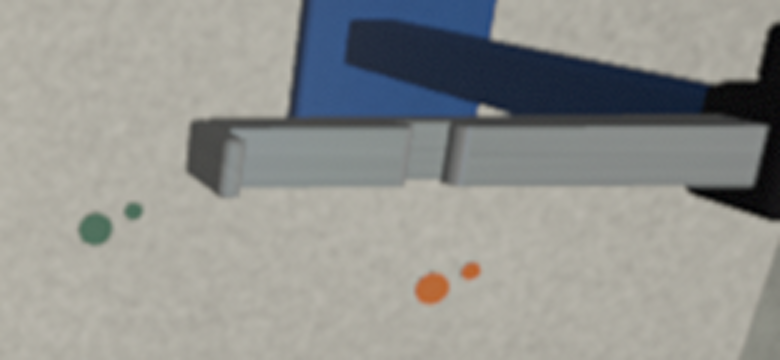

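```bash
python3 - <<'E'
import cv2
a=cv2.imread("pics/w5.png")[140:260,380:640];cv2.imwrite("pics/w5c.png",cv2.resize(a,None,fx=3,fy=3,interpolation=cv2.INTER_CUBIC))
E
```

```text
(no output)
```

View pics/w5c.png

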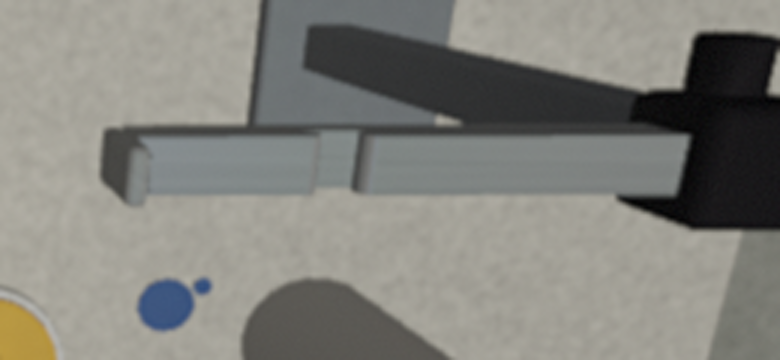

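```bash
python3 - <<'E'
from h import *
from scipy.spatial.transform import Rotation as R
w=np.load("w6.npz");K,T6=w["K"],w["T"]
def M(p,r):
    m=np.eye(4);m[:3,:3]=R.from_rotvec(r).as_matrix();m[:3,3]=p;return m
R6=np.array([[-0.0699, 0.9976, -0.0014], [0.9976, 0.0699, -0.0003], [-0.0002, -0.0014, -1.0]])
t6=np.eye(4);t6[:3,:3]=R6;t6[:3,3]=[0.44975869,-0.24613896,0.35514867]
t5=M([0.47252159,0.15254094,0.35546392],[2.198,2.245,-.001])
T5=t5@np.linalg.inv(t6)@T6
c=lambda u,v:(380+u/3,140+v/3)
print("w5 grey (rod seated TCP .6127,.1555)")
for n,p,z in [("nL",(316,190),.24),("nR",(372,190),.24),("nLt",(320,134),.24),("nRt",(372,134),.24),("lipL",(128,190),.252),("lb",(160,193),.24),("rb",(675,193),.24),("lt",(160,136),.24),("rt",(685,135),.24)]:
    print(n,onz(K,T5,*c(*p),z).round(4))
print("blue")
for n,p,z in [("nL",(406,185),.24),("nR",(463,185),.24),("nLt",(411,127),.24),("nRt",(463,127),.24),("lipL",(222,190),.252),("lb",(250,186),.24),("rb",(755,186),.24),("lt",(250,129),.24),("rt",(765,126),.24)]:
    print(n,onz(K,T6,*c(*p),z).round(4))
E
```

```text
w5 grey (rod seated TCP .6127,.1555)
nL [0.6061 0.1484 0.24  ]
nR [0.6209 0.1487 0.24  ]
nLt [0.6048 0.1635 0.24  ]
nRt [0.6183 0.1638 0.24  ]
lipL [0.5526 0.1506 0.252 ]
lb [0.565  0.1467 0.24  ]
rb [0.7009 0.1496 0.24  ]
lt [0.5633 0.1621 0.24  ]
rt [0.6996 0.1653 0.24  ]
blue
nL [ 0.6064 -0.2407  0.24  ]
nR [ 0.6213 -0.2396  0.24  ]
nLt [ 0.6042 -0.2252  0.24  ]
nRt [ 0.6176 -0.2242  0.24  ]
lipL [ 0.5532 -0.2424  0.252 ]
lb [ 0.5655 -0.2438  0.24  ]
rb [ 0.6979 -0.2345  0.24  ]
lt [ 0.5627 -0.2286  0.24  ]
rt [ 0.6954 -0.2185  0.24  ]
```

>>> {"name": "play_rows", "arguments": {"motion": [[[1,0,0,0.6,0,0,0],[1,0,0,2,0,0,0],[1,0,0,3.6,0,0,0],[1,0,0,5,0,0,0],[1,0,0.2,5.8,0,0,0],[1,0,0.8,6,0,0,0],[1,0,1.8,6,0,0,0],[1,0,3.2,6,0,0,0],[1,0.1,4.8,6,0,0,0],[1,0.1,6.4,6,0,0,0],[1,0.1,8,6,0,0,0],[1,0.1,9.6,6,0,0,0],[1,0.2,11.2,6,0,0,0],[1,0.2,12.7,6,0,0,0],[1,0.2,14,6,0,0,0],[1,0.2,15.1,6,0,0,0],[1,0.2,15.9,6,0,0,0],[1,0.2,16.3,6,0,0,0],[1,0.2,16.3,6,0,0,0],[1,0.2,16.3,6,0,0,0]]]}}

```text
t: 13.55
tool_pos: [0.6119, -0.2328, 0.295]
tool_rot: [-2.142, -2.297, 0.002]
contact_force: [-0.3, -0.9, -5.5]
opening: 0.0176
```

```bash
python3 - <<'E'
from h import *
import cv2
from scipy.spatial.transform import Rotation as R
o=ctrl.get_obs();print(o['t'],o['tool_pos'],o['contact_force'],o['wrist_torque'],o['opening'],R.from_rotvec(o['tool_rot']).as_matrix().round(4).tolist())
K,T,c=cam("wrist");np.savez("w7.npz",K=K,T=T)
cv2.imwrite("pics/w7.png",c[:,:,::-1])
E
```

```text
13.55 [ 0.61188181 -0.23284447  0.29498647] [-0.28625711 -0.94119611 -5.47304325] [ 0.02720645  0.01719159 -0.01528279] 0.017575771654441796 [[-0.0698, 0.9976, -0.0016], [0.9976, 0.0698, -0.0006], [-0.0005, -0.0016, -1.0]]
```

View pics/w7.png

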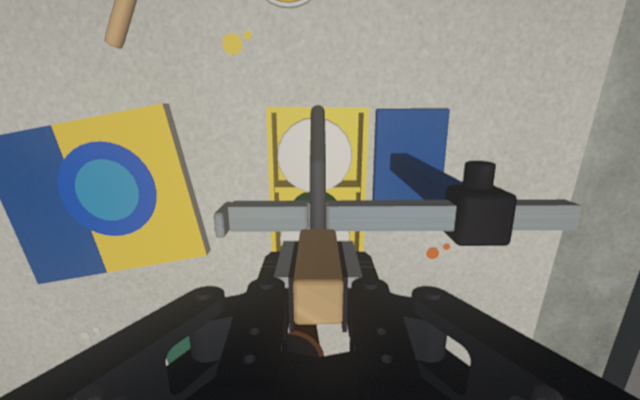

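```bash
python3 - <<'E'
import cv2,numpy as np
f=lambda n:cv2.resize(cv2.imread(f"pics/{n}.png")[185:245,205:355],None,fx=5,fy=4.6,interpolation=cv2.INTER_CUBIC)
cv2.imwrite("pics/cmp.png",np.vstack([f("w4"),f("w7")]))
E
```

```text
(no output)
```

View pics/cmp.png

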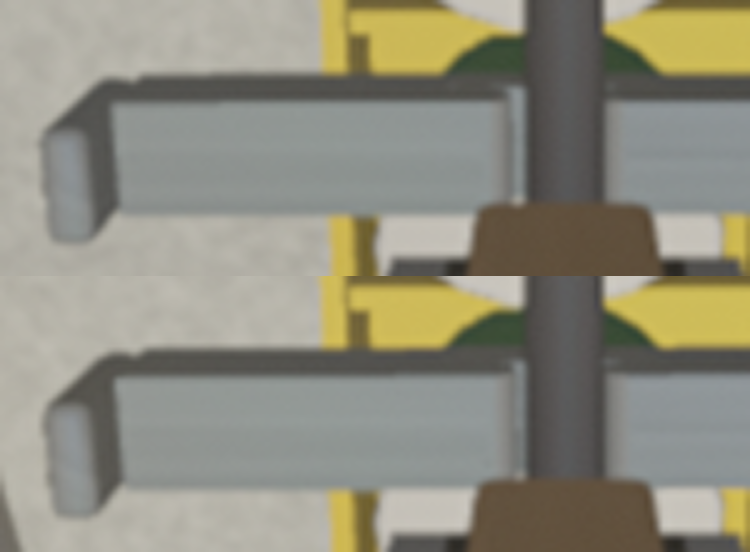

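>>> {"name": "play_rows", "arguments": {"motion": [[[1,0,0.05,0.4,0,0,0],[1,0,0.05,1.1,0,0,0],[1,0,0.05,1.9,0,0,0],[1,0,0.05,2.5,0,0,0],[1,0,0.05,2.8,0,0,0],[1,0,0.05,3,0,0,0],[1,0,0.05,3.1,0,0,0],[1,0,0.05,3.2,0,0,0],[1,0,0.05,3.3,0,0,0],[1,0,0.05,3.4,0,0,0],[1,0,0.05,3.4,0,0,0]]]}}

```text
t: 14.98
tool_pos: [0.6123, -0.2328, 0.2609]
tool_rot: [-2.142, -2.297, 0.002]
contact_force: [0.3, -0.4, -5.6]
opening: 0.0174
```

```bash
python3 - <<'E'
from h import *
o=ctrl.get_obs();print(o['t'],o['tool_pos'],o['contact_force'],o['wrist_torque'],o['opening'])
E
```

```text
14.975 [ 0.61227904 -0.2327789   0.26085489] [ 0.32706294 -0.4219419  -5.59815977] [ 0.00415963 -0.02470762  0.01160881] 0.01743205730812154
```

>>> {"name": "play_rows", "arguments": {"motion": [[[1,0,0,0.1,0,0,0],[1,0,0,0.2,0,0,0],[1,0,0,0.3,0,0,0],[1,0,0,0.4,0,0,0],[1,0,0,0.4,0,0,0],[1,0,0,0.4,0,0,0]]]}}

```text
t: 15.72
tool_pos: [0.6123, -0.2328, 0.2569]
tool_rot: [-2.142, -2.297, 0.002]
contact_force: [0.3, -0.2, -6.0]
opening: 0.0176
```

```bash
python3 - <<'E'
from h import *
o=ctrl.get_obs();print(o['t'],o['tool_pos'],o['contact_force'],o['wrist_torque'],o['opening'])
E
```

```text
15.725 [ 0.61226994 -0.23280937  0.25689221] [ 0.32638086 -0.17683233 -5.98480779] [-0.01650626 -0.02840927  0.04928298] 0.017639860021567335
```

>>> {"name": "play_rows", "arguments": {"motion": [[[1,0,0,0.05,0,0,0],[1,0,0,0.1,0,0,0],[1,0,0,0.15,0,0,0],[1,0,0,0.15,0,0,0],[1,0,0,0.15,0,0,0]]]}}

```text
t: 16.35
tool_pos: [0.6124, -0.2328, 0.2561]
tool_rot: [-2.142, -2.298, 0.002]
contact_force: [-1.5, 1.0, -1.6]
opening: 0.0174
```

```bash
python3 - <<'E'
from h import *
o=ctrl.get_obs();print(o['t'],o['tool_pos'],o['contact_force'],o['wrist_torque'],o['opening'])
E
```

```text
16.35 [ 0.61236815 -0.23281665  0.25606256] [-1.50501568  0.95897854 -1.56067009] [ 0.13930544  0.29716511 -0.00833107] 0.017364242691960147
```

>>> {"name": "play_rows", "arguments": {"motion": [[[1,0,0,0.05,0,0,0],[1,0,0,0.1,0,0,0],[1,0,0,0.1,0,0,0],[1,0,0,0.1,0,0,0]]], "newtons": 20}}

```text
t: 16.85
tool_pos: [0.6124, -0.2329, 0.256]
tool_rot: [2.142, 2.297, -0.002]
contact_force: [-4.7, 1.0, 4.1]
opening: 0.0175
```

```bash
python3 - <<'E'
from h import *
import cv2
o=ctrl.get_obs();print(o['t'],o['tool_pos'],o['contact_force'],o['wrist_torque'],o['opening'])
K,T,c=cam("wrist");np.savez("w8.npz",K=K,T=T)
cv2.imwrite("pics/w8.png",c[:,:,::-1])
f=lambda n:cv2.resize(cv2.imread(f"pics/{n}.png")[205:275,170:400],None,fx=3.4,fy=3.4,interpolation=cv2.INTER_CUBIC)
cv2.imwrite("pics/cmp2.png",np.vstack([f("w3"),f("w8")]))
E
```

```text
16.85 [ 0.61239202 -0.23287039  0.25603985] [-4.70003149  0.99820159  4.14116334] [0.38058165 0.73431728 0.01103661] 0.017506598694151766
```

View pics/cmp2.png

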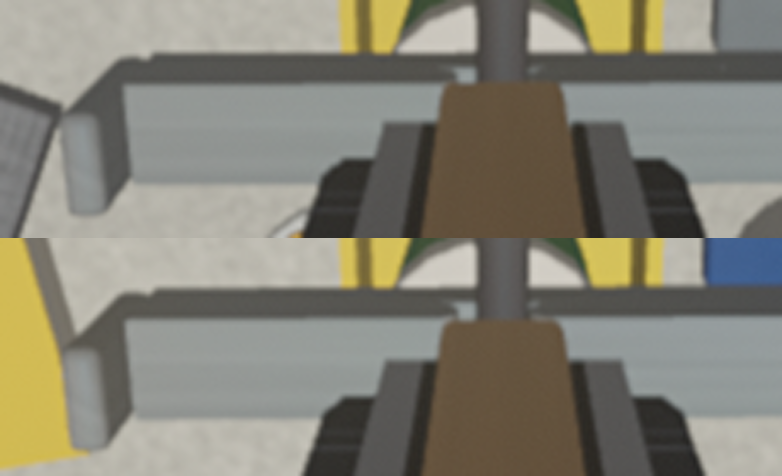

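>>> {"name": "play_rows", "arguments": {"motion": [[[0.5,0,0,0,0,0,0],[0.4,0,0,0,0,0,0],[0.3,0,0,0,0,0,0],[0.2,0,0,0,0,0,0],[0.1,0,0,0,0,0,0],[0,0,0,0,0,0,0],[-0.2,0,0,0,0,0,0],[-0.2,0,0,0,0,0,0]]]}}

```text
t: 17.9
tool_pos: [0.6124, -0.2329, 0.256]
tool_rot: [2.142, 2.298, -0.002]
contact_force: [-0.7, -0.8, -0.1]
opening: 0.0513
```

```bash
python3 - <<'E'
from h import *
import cv2
o=ctrl.get_obs();print(o['t'],o['tool_pos'],o['contact_force'],o['wrist_torque'],o['opening'])
K,T,c=cam("wrist")
cv2.imwrite("pics/w9.png",c[:,:,::-1])
E
```

```text
17.9 [ 0.61239691 -0.23285433  0.2560062 ] [-0.70861606 -0.80928142 -0.13820975] [0.02830617 0.01934871 0.02322223] 0.05133789710681219
```

View pics/w9.png

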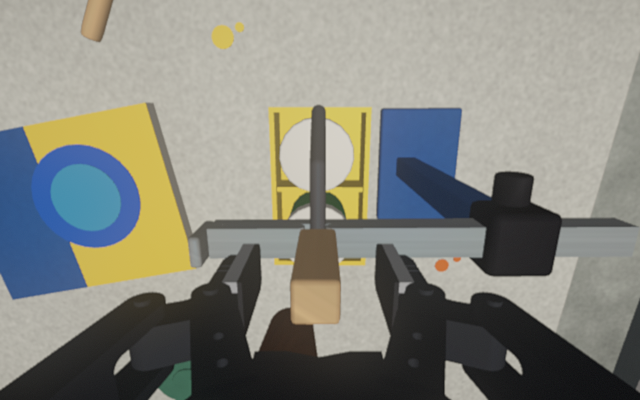

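>>> {"name": "play_rows", "arguments": {"motion": [[[-0.2,0,0,-0.5,0,0,0],[-0.2,0,0,-2,0,0,0],[-0.2,0,0,-4,0,0,0],[-0.2,0,0,-7,0,0,0],[-0.2,0,0,-10,0,0,0],[-0.2,0,0,-13,0,0,0],[-0.2,0,0,-15,0,0,0],[-0.2,0,-4,-16,0,0,0],[-0.2,0,-8,-16,0,0,0],[-0.2,0,-12,-16,0,0,0],[-0.2,0,-14,-16,0,0,0],[-0.2,0,-14,-16,0,0,0],[-0.2,0,-14,-16,0,0,0]]]}}

```text
t: 19.58
tool_pos: [0.4733, -0.2424, 0.4164]
tool_rot: [2.142, 2.297, -0.002]
contact_force: [0.1, 0.7, 0.3]
opening: 0.0512
```

```bash
python3 - <<'E'
from h import *
import cv2
o=ctrl.get_obs();print(o['t'],o['tool_pos'],o['contact_force'],o['opening'])
for n in("wrist","top","side"):
    K,T,c=cam(n); cv2.imwrite(f"pics/{n}10.png",c[:,:,::-1])
    if n=="wrist": w=(K,T)
p=proj(*w,[.6124,-.2329,.237]);print(p)
K,T,c2=cam("wrist");cv2.imwrite("pics/w10c.png",cv2.resize(c2[60:320,300:640,::-1],None,fx=2.2,fy=2.2,interpolation=cv2.INTER_CUBIC))
S=cam("side")[2];cv2.imwrite("pics/s10c.png",cv2.resize(S[90:230,210:370,::-1],None,fx=4,fy=4,interpolation=cv2.INTER_CUBIC))
E
```

```text
19.575 [ 0.47330156 -0.24243185  0.41641799] [0.1100589  0.71146866 0.27800931] 0.05120608595310248
(np.float64(460.8704704895338), np.float64(178.40641105463718))
```

View pics/w10c.png

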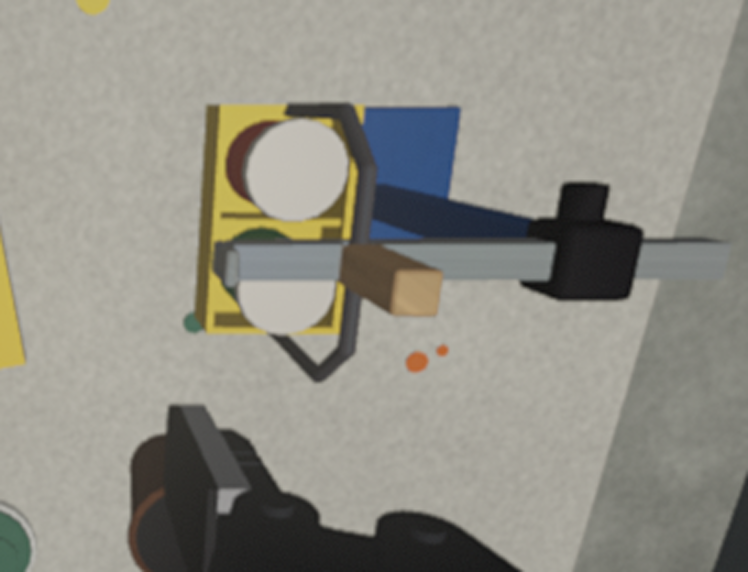

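View pics/s10c.png

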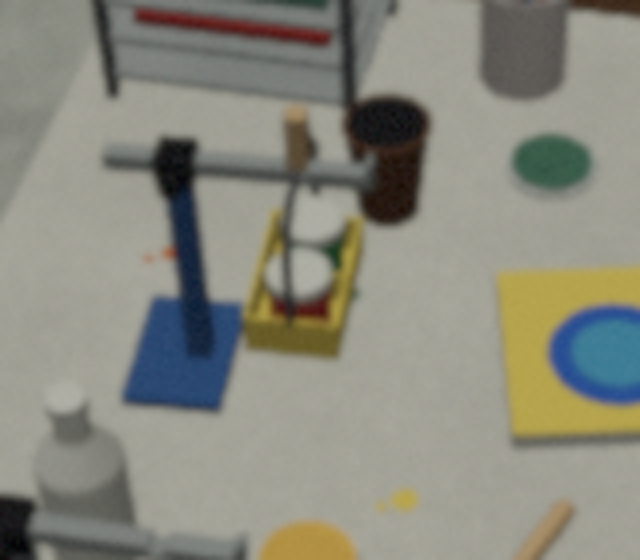

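View pics/top10.png

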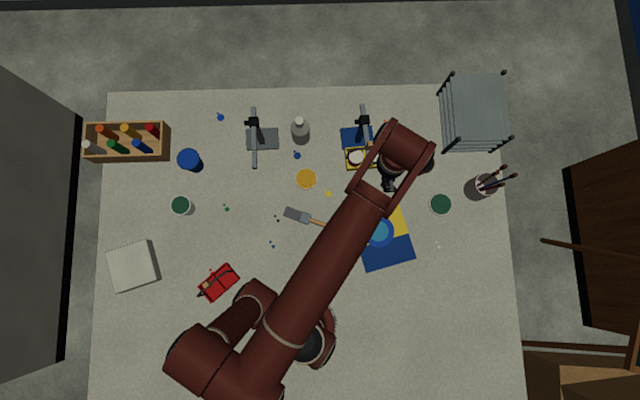

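>>> {"name": "play_rows", "arguments": {"motion": [[[-0.2,0,0,0,0,0,0],[-0.2,0,0,0,0,0,0],[-0.2,0,0,0,0,0,0],[-0.2,0,0,0,0,0,0],[-0.2,0,0,0,0,0,0],[-0.2,0,0,0,0,0,0],[-0.2,0,0,0,0,0,0],[-0.2,0,0,0,0,0,0]]]}}

```text
t: 20.82
tool_pos: [0.4733, -0.2424, 0.4158]
tool_rot: [-2.142, -2.298, 0.002]
contact_force: [0.4, 0.3, -0.9]
opening: 0.0513
```

```bash
python3 - <<'E'
from h import *
import cv2
K,T,a=cam("wrist"); 
for i in range(6): b=cam("wrist")[2]
ref=cv2.imread("pics/wrist10.png")[:,:,::-1]
r=(slice(90,240),slice(385,520))
m=lambda c:cv2.moments(cv2.inRange(cv2.cvtColor(c[r].copy(),cv2.COLOR_RGB2HSV),(20,110,60),(35,255,255)),True)
for c in(ref,a,b):
    q=m(c);print(q['m10']/q['m00'],q['m01']/q['m00'])
c=lambda u,v:(300+u/2.2,60+v/2.2)
for n,p,z in[("griptop",(415,292),.294),("shoulderN",(372,165),.237),("shoulderS",(352,350),.237)]:print(n,onz(K,T,*c(*p),z).round(4))
# tray rim corners z=.087+.04
for p in[(208,106),(362,105),(335,330),(200,330)]:print(onz(K,T,*c(*p),.127).round(4))
cv2.imwrite("pics/w11.png",b[:,:,::-1])
E
```

```text
31.3263201320132 68.67491749174917
31.76523887973641 68.73064250411862
31.70338283828383 68.71864686468646
griptop [ 0.6111 -0.2326  0.294 ]
shoulderN [ 0.612  -0.1911  0.237 ]
shoulderS [ 0.6186 -0.2736  0.237 ]
[ 0.5633 -0.1706  0.127 ]
[ 0.6489 -0.164   0.127 ]
[ 0.657 -0.295  0.127]
[ 0.5756 -0.3008  0.127 ]
```

```bash
python3 - <<'E'
from station import ctrl
print(ctrl.finish_job(), ctrl.get_obs()['t'])
E
```

```text
the job is handed in; nothing more can be done
the job is handed in; nothing more can be done
```

The yellow caddy now hangs in the notch of the blue stand's bar, and I handed the job in at about 21 s of the 72 s allowed. I gripped it by its wooden grip, lifted it over the grey stand's lip and carried it across level. I then lowered it in 0.5–1 mm steps at the end.

**Finding the notch:** I did not slide the rod along the bar to feel for it. The wrist camera showed the notch at x ≈ 0.612, y ≈ −0.233, so I lowered straight over it. The rod passed the height of the plain bar without touching and first met resistance at the notch bottom. The tool was then at z = 0.256 m, the same height it had with the rod seated in the grey notch.

**Forces:** from the wrist readings taken between moves, the rod pressed on the blue bar with about 10 N, with up to about 5 N sideways. On the grey stand it was about 4 N down and 5 N sideways while gripping. I had no continuous record, so short peaks between readings are not checked.

**Last checks:**
- The grip top and tray centre line up over the notch to within a few millimetres, so the caddy hangs level.
- It moved less than half a pixel in the last second or so before I handed it in.
- Both pots stand in the tray, and the robot is well clear and touching nothing.
- No other object looked moved in the last pictures, though the arm hid part of the top view. I did not measure their positions.

None of these checks failed or disagreed beyond the 1–4 mm scatter in the camera measurements.

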